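Nest the boat-shaped parts trays on the control desk

ROBOT

A 7-joint arm with a two-finger parallel gripper is mounted at the origin on the work surface. World frame = base frame: x ahead of the robot, y to its left, z up, the work surface at z = 0. Lengths are in m, angles in degrees, forces in N, time in s.
With the tool pointing down it reaches from about 0.4 to 0.875 m from the base axis. Payload 6.5 kg.
Tool frame: the origin (TCP) lies between the finger pads; the fingertips stand 14 mm ahead of it and the grasp point (between the pads) lies 5 mm behind it (arm.nose_length is the distance from the TCP to the fingertips, in m); z points along the fingers, y is the line along which they close (so a half turn about z gives the same grasp; the last joint's range is limited). The gripper opens to 85 mm and grips with 20 to 120 N. Pads are 22 mm wide; open, the fingers measure 114 mm over their backs; the gripper's body (76 mm by 85 mm) begins 54 mm behind the grasp point. The pads swing forward as they close: fully open they stand 13 mm farther back than shut.
Start: joints at [-78.106, 30.733, -0.252, 88.115, 0.149, 61.152, -4.079], TCP at [0.176, 0.626, 0.205] pointing down, gripper open.
Joint ranges: [-154.64, 154.64], [-21.42, 123.67], [-72.66, 72.17], [13.99, 137.28], [-74.86, 254.86], [10.95, 109.41], [-158.01, 158.01]. Speed limits (degrees/s): [136.94, 136.94, 180, 180, 180, 180, 180].

INTERFACE

Orientations are given as a 3x3 rotation matrix whose columns are the frame's x, y, z axes.
In Python, from rig import status, imaging, arm gives the robot as it stands. The module is installed in compiled form; this text tells all that it offers.
- The arm moves only by the shell command python3 -m jog 'ROWS' [FORCE]. ROWS is JSON, a list that holds one entry, the list of rows, each a list of 7 numbers: the shift along the world's x, y, z in cm, then the turn, a rotation vector about the world's x, y, z in rad, then the opening in per cent of the stroke, from 0 (shut) to 100 (fully open). In form: [[[tx, ty, tz, ax, ay, az, grip], ...]]. A call has 1 to 12 rows; each row is the pose to reach, as a shift and turn from the pose commanded when the call began; what a row does not reach only later rows make up. A row lasts 1/10 s, in which the tool goes at most 50 mm and 8.59 degrees, less where a joint would pass 70% of its speed; a pose out of reach is approached as far as the arm can. A call with a gripper value outside its range is refused whole. The fingers move at their own pace and stop on an object; FORCE is the grip in N (left out, the last holds). Time passes only in rows, so rows that repeat a pose let the fingers close. It gives the time, the measured TCP pose, the force, the opening and the grip force at its end, in the units of the state.
- status.sense(): the state, without advancing time (a new reading comes with each control period).
- imaging.snapshot(name): name is "scene" or "top"; returns a dict with "frame" (400x640x3 uint8, red, green, blue), "intrinsics" (3x3 intrinsics, pixels), "R" (3x3) and "t" (3): a world point X has camera coordinates R X + t. Camera axes: x right, y down, z forward; pixel columns grow to the right and rows downward; lengths in m; the calibration is good to about 2 mm. A picture is of the moment at which its call begins. There is no depth.
- arm.finish_job(): hands the job in; it is judged then, once.
The state is a dict: "time": time; "joint_pos": joint angles; "dq": joint speeds; "joint_torque": joint torques, N m; "tool_pos": TCP position; "eef_rot": TCP orientation; "wrist_force": force on the tool from outside, world axes, zero at the start; "torque": the same for the moment, N m; "gripper_width": finger opening in m; "grip_force": force on a finger pad.
Only numpy, scipy, OpenCV 4.12 (cv2) and the standard library are available. Lean on these libraries where they do the work, as an engineer would, in place of code of your own. Each camera call takes 0.05 s, during which the arm holds its last target. There are 200 camera calls.

TASK

Clear the parts trays off the control-room desk: nest the empty white and green trays, in either order, into the black tray bolted to the desk, and the orange tray on top of them with its relay still in it, each turned so that its point lies over the point below and it drops fully home and level. Set the trays down rather than dropping them, let go, and leave everything else on the desk where it is.

Things in the scene. Friction and masses are not known exactly. Their poses are not given: they have to be found in the camera images.
- base_tray: black tray, shape and size of the others, on a steel strip 150 x 46 x 5 mm bolted to the desk; cannot move; place and heading vary. Origin: underside of the strip, under the tray's centre: its foot is 5 and its rim 43 above it. Feet of the first, second, third nested trays come to 21, 37, 53 above it. x towards its point, z up.
- white_tray: white, empty, loose open plastic tray, boat-shaped from above: 124 long (x), 64 wide (y), sides parallel from the square end (x = -62) to x = 22, then narrowing to a blunt point 20 wide at x = 62. 38 high, about 0.08 kg. Origin: underside of its foot, 62 from both ends; x towards the point, z up. Any heading at the start.
- green_tray: green, empty, same as the white tray. All have a vertical collar 3 thick from 22 to 38 above the foot: grasp it outside, across the 64 mm, fingertips 24 or more above the foot to stay clear of the tray below. Under it an inward shoulder 6 wide, then a body tapering from 52 wide there to 36 wide at the foot; floor 3 thick.
- orange_tray: orange, same shape and origin as the white tray, with the relay in it. Trays nested point over point: the body sinks into the tray below with about 3 mm play all round until the shoulder rests on its rim, foot 16 above the foot below; turned any other way a tray stays high.
- relay: pale blue clear relay with a black foot and a red flag, 37 x 23 x 26 mm, 35 g, loose on the floor of the orange tray, wholly below its rim. Origin: centre of its underside; z up.
- spray_can: standing spray can, 48 in diameter and 120 high; origin centre of its underside, z up; the tallest thing among the trays; bystander, leave it where it is. 
- screw_jar: amber screw jar with dark lid, 60 in diameter and 75 high; origin centre of its underside; bystander, leave it where it is. 
- crimper: lying crimping pliers, about 175 long (x from -95 at the handles to 77 at the jaw), 65 wide, 18 high; origin on the desk near the pivot; bystander, leave it where it is. 
- stripper: lying wire stripper, about 140 long (x from -82 to 55), 55 wide, 18 high; origin on the desk near the middle; bystander, leave it where it is. 
- screwdriver: lying screwdriver with red handle, 190 long along its x, about 30 high; bystander, leave it where it is. 
- tape_roll: yellow ring-shaped tape roll lying flat, 84 in diameter, 19 high; origin centre of its underside; bystander, leave it where it is. 
- terminal_strip: green terminal strip, 48 x 18 x 20 high; origin centre of its underside; bystander, leave it where it is. 
- io_module: black and grey control module with green connectors, 90 (x) x 100 (y) x 34 high; origin centre of its underside; bystander, leave it where it is. 

How it is judged:
By the outcome, as a careful person would: the job done as asked, in the order asked, and still so for the second after the job is handed in, with the robot touching nothing.
It also fails if it takes over 72 s, if anything falls off the work surface, if the arm or the gripper's body presses on something with over 40 N, if the wrist force passes 120 N, or if a joint passes its speed limit or range.

## Working session

There is one attempt and no reset: what is moved stays moved. The work goes in short steps, Python scripts to look and compute and a shell command to move; the robot and the scene stay as the last step left them, time stands still between calls to the robot, and variables do not carry over. Pictures are saved under pics/ and viewed, at most 10 in all, crops included, and the job is handed in when it is done.

```bash
mkdir -p pics
python3 - <<'E'
from rig import status, imaging, arm
import cv2,numpy as np
for n in ("scene","top"):
    s=imaging.snapshot(n); cv2.imwrite(f"pics/{n}0.png",s["frame"][:,:,::-1]); np.savez(f"{n}0.npz",**s)
    print(n,s["intrinsics"].round(1).tolist(),s["R"].round(3).tolist(),s["t"].round(3).tolist())
s=status.sense();print(s["tool_pos"],s["eef_rot"],s["gripper_width"],s["wrist_force"],arm.nose_length)
E
```

```text
scene [[450.8, 0.0, 320.5], [0.0, 450.8, 204.3], [0.0, 0.0, 1.0]] [[-0.771, 0.636, 0.01], [0.365, 0.455, -0.812], [-0.522, -0.623, -0.583]] [0.434, -0.172, 1.335]
top [[436.0, 0.0, 321.7], [0.0, 436.0, 199.5], [0.0, 0.0, 1.0]] [[-0.016, -1.0, -0.012], [-0.995, 0.017, -0.094], [0.094, 0.01, -0.996]] [0.031, 0.55, 0.971]
[0.17562691 0.62518117 0.20468863] [[-9.62746864e-01  2.70404092e-01 -3.20539223e-04]
 [ 2.70404258e-01  9.62745601e-01 -1.56365240e-03]
 [-1.14220282e-04 -1.59207662e-03 -9.99998726e-01]] 0.08562557353781707 [0.9773163  0.8151104  0.14276105] 0.014
```

View pics/top0.png

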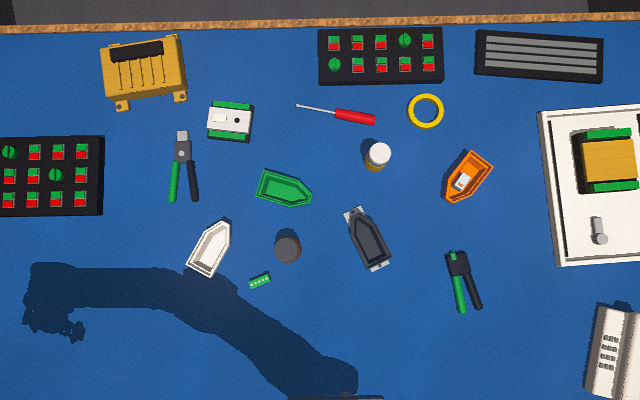

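View pics/scene0.png

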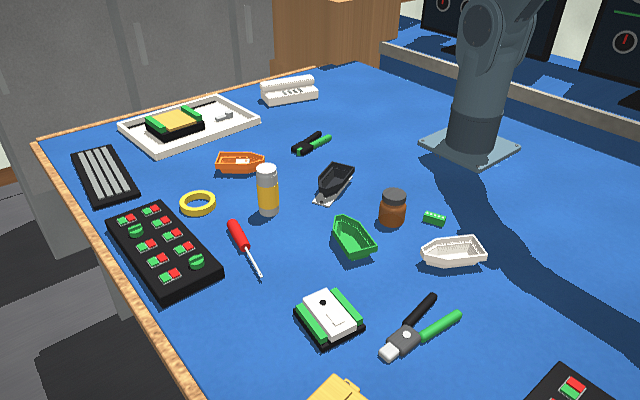

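The top view shows the white tray at (209,249), green at (284,188), orange at (468,177), and black on its strip at (369,238). The spray can top is at (378,150) and the jar at (287,247). The arm is out of the way in both views. Next I fit outlines.

```bash
cat > fit.py <<'E'
import numpy as np, cv2
from scipy.optimize import minimize
H=np.array([(-62,-32),(22,-32),(62,-10),(62,10),(22,32),(-62,32)])/1e3
F=H*np.array([46/62,18/32])
def pts(x,y,a,z):
    c,s=np.cos(a),np.sin(a); P=np.vstack([np.c_[H,np.full(6,.038)],np.c_[H,np.full(6,.022)],np.c_[F,np.zeros(6)]])
    return np.c_[P[:,0]*c-P[:,1]*s+x,P[:,0]*s+P[:,1]*c+y,P[:,2]+z]
def proj(S,P):
    C=P@S["R"].T+S["t"]; q=C@S["intrinsics"].T; return q[:,:2]/q[:,2:]
def unproj(S,u,v,z):
    d=S["R"].T@np.linalg.solve(S["intrinsics"],[u,v,1.]); o=-S["R"].T@S["t"]; return (o+d*(z-o[2])/d[2]).round(4)
def mask(img,col):
    h,s,v=[c.astype(int) for c in cv2.split(cv2.cvtColor(img,cv2.COLOR_RGB2HSV))]
    return {"white":(s<60)&(v>90),"green":(h>45)&(h<85)&(s>90),"orange":(h>5)&(h<22)&(s>100),"black":(s<90)&(v<100)}[col]
K=4
def fit(S,col,g,z,holes=True):
    """fit pose (x,y,heading) in one or more views, g initial guess"""
    data=[]
    for s in S:
        q=proj(s,pts(*g,z)); lo=np.floor(q.min(0)-12).astype(int); hi=np.ceil(q.max(0)+12).astype(int)
        lo=np.maximum(lo,0)
        im=cv2.resize(s["frame"][lo[1]:hi[1],lo[0]:hi[0]],None,fx=K,fy=K,interpolation=cv2.INTER_LINEAR)
        m=mask(im,col).astype(np.uint8)
        m=cv2.morphologyEx(m,cv2.MORPH_CLOSE,np.ones((5,5),np.uint8))
        n,l,st,ce=cv2.connectedComponentsWithStats(m); m=(l==1+st[1:,4].argmax()).astype(np.uint8)
        cs,_=cv2.findContours(m,cv2.RETR_EXTERNAL,cv2.CHAIN_APPROX_NONE); m=cv2.drawContours(m*0,cs,-1,1,-1)
        data.append((s,lo,m))
    def cost(p):
        t=0
        for s,lo,m in data:
            q=(proj(s,pts(*p,z))-lo+.5)*K-.5
            h=cv2.convexHull(q.astype(np.float32)); r=np.zeros_like(m)
            cv2.fillPoly(r,[np.round(h*16).astype(np.int32)],1,shift=4); t+=(r!=m).sum()/m.sum()
        return t/len(data)
    best=None
    for rep in range(3):
        g0=g if best is None else best.x; d=[.01,.01,.15] if rep==0 else [.003,.003,.05]
        sx=np.vstack([g0]+[np.array(g0)+np.eye(3)[i]*d[i] for i in range(3)])
        best=minimize(cost,g0,method="Nelder-Mead",options=dict(initial_simplex=sx,xatol=1e-4,fatol=1e-5))
    return best.x,best.fun
def load(n): return dict(np.load(n))
E
python3 - <<'E'
from fit import *
T,S=load("top0.npz"),load("scene0.npz")
# tail px, point px in top image
G={"white":((196,270),(224,225),0),"green":((262,185),(309,195),0),"orange":((452,196),(484,158),0),"black":((352,212),(382,266),.005)}
vis=cv2.resize(T["frame"],None,fx=3,fy=3)
vs=cv2.resize(S["frame"],None,fx=3,fy=3)
for c,(a,b,z) in G.items():
    A,B=unproj(T,*a,.038+z),unproj(T,*b,.038+z); m=(A+B)/2; d=B-A
    g=[m[0],m[1],np.arctan2(d[1],d[0])]
    for nm,views in(("top",[T]),("scene",[S]),("both",[T,S])):
        p,f=fit(views,c,g,z); print(c,nm,(p[:2]*1e3).round(1),np.degrees(p[2]).round(1),round(f,3))
    for V,I in((T,vis),(S,vs)):
        q=(proj(V,pts(*p,z))+.5)*3
        for k in (0,6): cv2.polylines(I,[q[k:k+6].round().astype(int)],True,(255,0,255),1)
cv2.imwrite("pics/o0.png",np.vstack([cv2.resize(vis[420:850,540:1500],(800,358)),cv2.resize(vs[420:850,600:1500],(500,239)) if 0 else cv2.resize(vs[420:850,600:1500],(800,382))[:240]])[:,:,::-1])
print("can",unproj(T,379,150,.12),"jar",unproj(T,287,245,.075),"term",unproj(T,260,281,.02))
E
```

```text
white top [447.8 272.9] -29.2 0.012
white scene [448.4 275. ] -29.5 0.02
white both [447.7 273.5] -29.1 0.03
green top [571.9 106. ] -107.7 0.015
green scene [572.4 108.3] -108.1 0.027
green both [572.2 106.9] -107.3 0.032
orange top [ 598.1 -310.5] -39.3 0.228
orange scene [ 600.5 -309.7] -46.2 0.149
orange both [ 598.5 -309.7] -42.3 0.195
black top [455.6 -80.1] -159.2 0.235
black scene [448.9 -79.8] -153.1 0.198
black both [450.3 -81. ] -153.4 0.228
can [ 0.6434 -0.0997  0.12  ] jar [0.4485 0.0984 0.075 ] term [0.3678 0.1653 0.02  ]
```

View pics/o0.png

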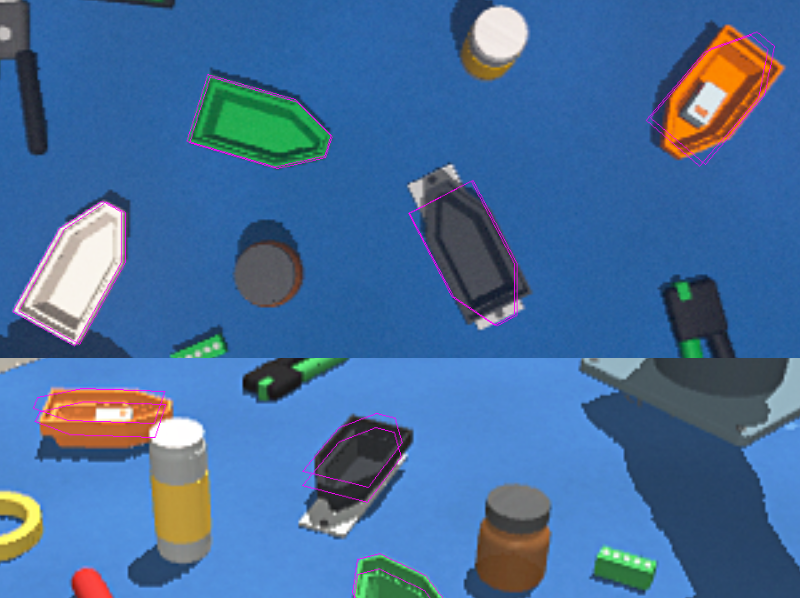

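White and green fit well. Orange and black point the other way (orange towards lower left, black towards the top), so I refit those two.

Run:
```python
from fit import *
T,S=load("top0.npz"),load("scene0.npz")
vis=cv2.resize(T["frame"],None,fx=3,fy=3)
for c,g,z in(("orange",[.598,-.310,np.radians(138)],0),("black",[.455,-.08,np.radians(23)],.005)):
    for nm,views in(("top",[T]),("scene",[S]),("both",[T,S])):
        p,f=fit(views,c,g,z); print(c,nm,(p[:2]*1e3).round(1),np.degrees(p[2]).round(1),round(f,3))
    for k in (0,6): cv2.polylines(vis,[((proj(T,pts(*p,z))+.5)*3)[k:k+6].round().astype(int)],True,(255,0,255),1)
cv2.imwrite("pics/o1.png",vis[440:840,1000:1500,::-1])
```

```text
orange top [ 591.1 -304.5] 140.7 0.03
orange scene [ 590.8 -301.2] 139.8 0.081
orange both [ 590.3 -303.4] 140.2 0.064
black top [462.  -76.5] 25.7 0.059
black scene [461.3 -74.6] 27.7 0.052
black both [461.4 -76.2] 25.7 0.063
```

View pics/o1.png

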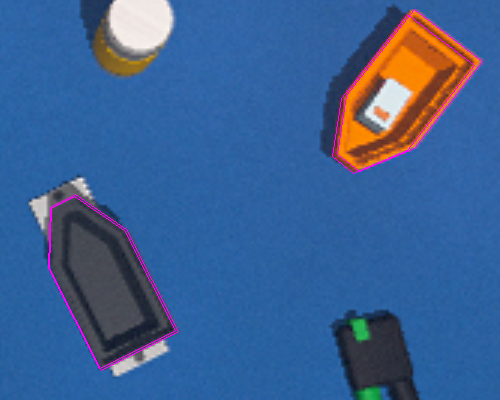

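```bash
python3 -m jog '[[[3,-4,0,0,0,-0.03,100],[7,-9,0,0,0,-0.1,100],[11,-14,0,0,0,-0.2,100],[15,-19.5,0,0,0,-0.236,100],[19,-25,0,0,0,-0.236,100],[22,-29,0,0,0,-0.236,100],[25,-32.5,0,0,0,-0.236,100],[26.7,-34.9,0,0,0,-0.236,100],[26.7,-34.9,0,0,0,-0.236,100],[26.7,-34.9,0,0,0,-0.236,100],[26.7,-34.9,0,0,0,-0.236,100]]]' 40
cat > st.py <<'E'
from rig import status,arm
import numpy as np
s=status.sense();R=s["eef_rot"];print("t",round(float(s["time"]),2),"tcp",(s["tool_pos"]*1e3).round(1),"yhead",np.degrees(np.arctan2(R[1,1],R[0,1])).round(2),"z",R[:,2].round(4),"w",round(s["gripper_width"]*1e3,1),"grip",np.round(s["grip_force"],1),"F",np.round(s["wrist_force"],1),"j",np.round(s["joint_pos"],0),arm.nose_length)
E
python3 st.py
```

```text
time: 1.2
tool_pos: [0.4429, 0.2761, 0.2053]
eef_rot: [[-0.872, 0.49, -0.0], [0.49, 0.872, -0.0], [0.0, -0.0, -1.0]]
wrist_force: [-0.0, -0.4, -0.5]
gripper_width: 0.0857
grip_force: 0.0
t 1.2 tcp [442.9 276.1 205.3] yhead 60.66 z [-5.e-04 -2.e-04 -1.e+00] w 85.7 grip 0.0 F [-0.  -0.4 -0.5] j [-45.  18.  10. 108.  -4.  54.  27.] 0.014
```

```bash
python3 -m jog '[[[0,0,-4,0,0,0,100],[0,0,-8,0,0,0,100],[0,0,-12,0,0,0,100],[0,0,-14.5,0,0,0,100],[0,0,-16,0,0,0,100],[0,0,-16.7,0,0,0,100],[0,0,-16.7,0,0,0,100],[0,0,-16.7,0,0,0,70],[0,0,-16.7,0,0,0,60],[0,0,-16.7,0,0,0,55],[0,0,-16.7,0,0,0,55],[0,0,-16.7,0,0,0,55]]]' 40; python3 st.py
python3 - <<'E'
from rig import imaging
import cv2
s=imaging.snapshot("scene"); cv2.imwrite("pics/g1.png",cv2.resize(s["frame"][140:300,340:540],None,fx=3,fy=3)[:,:,::-1])
E
```

```text
time: 2.4
tool_pos: [0.4429, 0.2769, 0.0388]
eef_rot: [[-0.873, 0.488, 0.0], [0.488, 0.873, 0.0], [-0.0, 0.001, -1.0]]
wrist_force: [0.3, 0.6, 0.2]
gripper_width: 0.0469
grip_force: 0.0
t 2.4 tcp [442.9 276.9  38.8] yhead 60.79 z [ 4.e-04  3.e-04 -1.e+00] w 46.9 grip 0.0 F [0.3 0.6 0.2] j [-43.  33.   7. 114.  -7.  33.  30.] 0.014
```

View pics/g1.png

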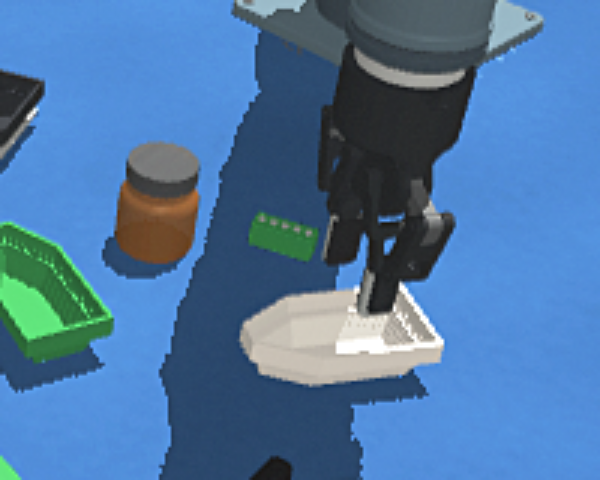

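Run:
```python
from fit import *
from rig import imaging
S=imaging.snapshot("scene");T=imaging.snapshot("top")
for z in(.02,.03,.04,.05,.06):
    P=np.array([[.4429+.488*d,.2769+.873*d,z] for d in(.0235,-.0235,.032,-.032)]); print(z,((proj(S,P)-[340,140]+.5)*3).round(0).tolist())
q=(proj(S,pts(.4478,.2736,np.radians(-29.2),0))-[340,140]+.5)*3; print(q.round(0)[:6].tolist())
for c,g,z in(("white",[.4478,.2729,np.radians(-29.2)],0),):
    for V in([T],[S]): p,f=fit(V,c,g,z);print((p[:2]*1e3).round(1),np.degrees(p[2]).round(1),round(f,3))
cv2.imwrite("pics/g2.png",cv2.resize(T["frame"][190:310,150:310],None,fx=4,fy=4)[:,:,::-1])
```

```text
0.02 [[354.0, 364.0], [325.0, 318.0], [359.0, 372.0], [320.0, 310.0]]
0.03 [[356.0, 352.0], [328.0, 307.0], [362.0, 361.0], [323.0, 299.0]]
0.04 [[359.0, 341.0], [330.0, 296.0], [365.0, 350.0], [325.0, 288.0]]
0.05 [[362.0, 330.0], [333.0, 284.0], [368.0, 338.0], [328.0, 277.0]]
0.06 [[365.0, 318.0], [335.0, 273.0], [371.0, 327.0], [330.0, 265.0]]
[[400.0, 281.0], [286.0, 294.0], [242.0, 321.0], [253.0, 341.0], [324.0, 356.0], [444.0, 342.0]]
[458.2 266.7] -32.4 1.173
[448.6 275. ] -29.7 0.077
```

View pics/g2.png

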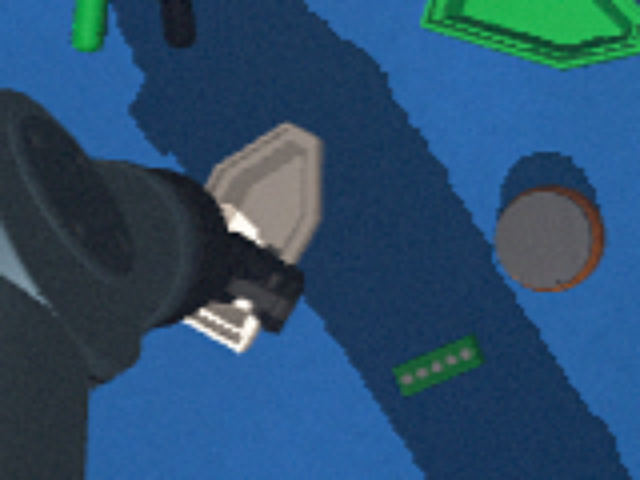

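The fingers closed above the rim (tips look about 60 mm up in the scene crop, near (378,313)) and the tray did not move. I'll open up, go lower and close again.

```bash
python3 -m jog '[[[0,0,2,0,0,0,55],[0,0,3,0,0,0,80],[0,0,3,0,0,0,100],[0,0,3,0,0,0,100],[0,0,3,0,0,0,100],[0,0,1,0,0,0,100],[0,0,-0.5,0,0,0,100],[0,0,-1.2,0,0,0,100],[0,0,-1.4,0,0,0,100],[0,0,-1.4,0,0,0,100]]]' ; python3 st.py
python3 -m jog '[[[0,0,0,0,0,0,80],[0,0,0,0,0,0,70],[0,0,0,0,0,0,60],[0,0,0,0,0,0,60],[0,0,0,0,0,0,60]]]' 40; python3 st.py
python3 - <<'E'
from rig import imaging
import cv2
s=imaging.snapshot("scene"); cv2.imwrite("pics/g3.png",cv2.resize(s["frame"][160:280,400:520],None,fx=5,fy=5,interpolation=cv2.INTER_CUBIC)[:,:,::-1])
E
```

```text
time: 3.55
tool_pos: [0.4427, 0.2767, 0.0244]
eef_rot: [[-0.873, 0.488, -0.0], [0.488, 0.873, -0.0], [0.0, -0.0, -1.0]]
wrist_force: [-0.7, 0.6, 0.6]
gripper_width: 0.0854
grip_force: 0.0
t 3.55 tcp [442.7 276.7  24.4] yhead 60.79 z [-2.e-04 -3.e-04 -1.e+00] w 85.4 grip 0.0 F [-0.7  0.6  0.6] j [-43.  35.   7. 114.  -8.  32.  31.] 0.014
time: 4.05
tool_pos: [0.4428, 0.2768, 0.0246]
eef_rot: [[-0.873, 0.488, 0.0], [0.488, 0.873, 0.0], [-0.0, 0.0, -1.0]]
wrist_force: [0.3, -0.6, -0.9]
gripper_width: 0.0514
grip_force: 0.0
t 4.05 tcp [442.8 276.8  24.6] yhead 60.8 z [ 2.e-04  1.e-04 -1.e+00] w 51.4 grip 0.0 F [ 0.3 -0.6 -0.9] j [-43.  35.   7. 114.  -8.  32.  31.] 0.014
```

View pics/g3.png

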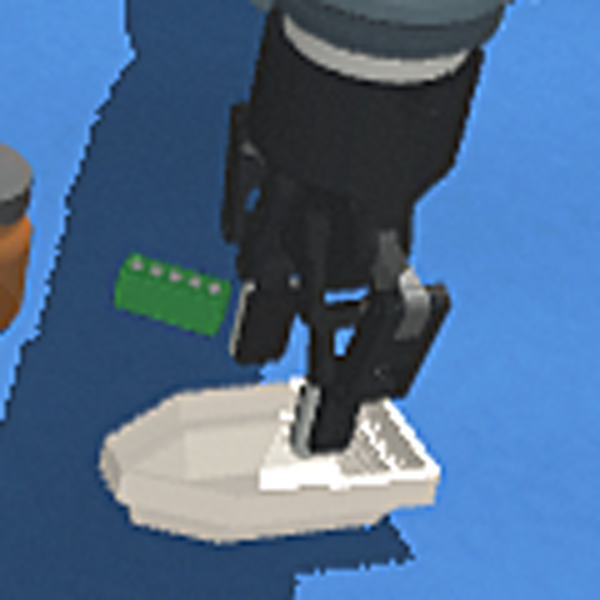

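Run:
```python
from fit import *
S=load("scene0.npz")
for z in(.03,.04,.05,.06,.07):
    P=np.array([[.4428+.488*d,.2768+.873*d,z] for d in(.0257,.038,-.0257,-.038)]); print(z,((proj(S,P)-[400,160]+.5)*5).round(0).tolist())
# where would the tip-mid ray be at given z
for z in (.03,.04,.05,.06): 
    a,b=unproj(S,465,250,z),unproj(S,451,232,z); print(z,a,b,(a+b)/2, np.linalg.norm(a-b))
```

```text
0.03 [[296.0, 491.0], [310.0, 512.0], [244.0, 408.0], [232.0, 389.0]]
0.04 [[301.0, 472.0], [315.0, 493.0], [248.0, 389.0], [236.0, 371.0]]
0.05 [[306.0, 453.0], [320.0, 474.0], [252.0, 371.0], [240.0, 352.0]]
0.06 [[311.0, 433.0], [325.0, 454.0], [257.0, 351.0], [244.0, 333.0]]
0.07 [[316.0, 414.0], [330.0, 435.0], [261.0, 332.0], [249.0, 314.0]]
0.03 [0.4265 0.2931 0.03  ] [0.4014 0.2394 0.03  ] [0.41395 0.26625 0.03   ] 0.05927647088010557
0.04 [0.4375 0.2988 0.04  ] [0.4129 0.246  0.04  ] [0.4252 0.2724 0.04  ] 0.05824946351684281
0.05 [0.4486 0.3044 0.05  ] [0.4243 0.2525 0.05  ] [0.43645 0.27845 0.05   ] 0.057307067626951556
0.06 [0.4596 0.31   0.06  ] [0.4358 0.259  0.06  ] [0.4477 0.2845 0.06  ] 0.05628001421463927
```

The image puts the fingertips at about z = 0.05 with the TCP at 0.025, so they sit higher than the given dimensions say. I'll open and feel downward carefully.

```bash
python3 -m jog '[[[0,0,3,0,0,0,60],[0,0,3,0,0,0,100],[0,0,3,0,0,0,100],[0,0,3,0,0,0,100],[0,0,1,0,0,0,100],[0,0,-0.6,0,0,0,100],[0,0,-0.9,0,0,0,100],[0,0,-1.1,0,0,0,100]]]' ; python3 -m jog '[[[0,0,-0.1,0,0,0,100],[0,0,-0.15,0,0,0,100]]]' |grep -A0 -E "force|pos"; python3 -m jog '[[[0,0,-0.1,0,0,0,100],[0,0,-0.15,0,0,0,100]]]' |grep -A0 -E "force|pos"
python3 - <<'E'
from rig import imaging
import cv2
s=imaging.snapshot("scene"); cv2.imwrite("pics/g4.png",cv2.resize(s["frame"][160:280,400:520],None,fx=5,fy=5,interpolation=cv2.INTER_CUBIC)[:,:,::-1])
E
```

```text
time: 4.9
tool_pos: [0.4422, 0.2763, 0.0128]
eef_rot: [[-0.873, 0.488, -0.001], [0.488, 0.873, -0.001], [0.001, -0.002, -1.0]]
wrist_force: [0.4, 0.6, -0.5]
gripper_width: 0.0851
grip_force: 0.0
tool_pos: [0.4431, 0.277, 0.0124]
--
wrist_force: [0.2, 0.4, 0.3]
--
grip_force: 0.0
tool_pos: [0.443, 0.2769, 0.0108]
--
wrist_force: [-0.3, -0.2, -0.4]
--
grip_force: 0.0
```

View pics/g4.png

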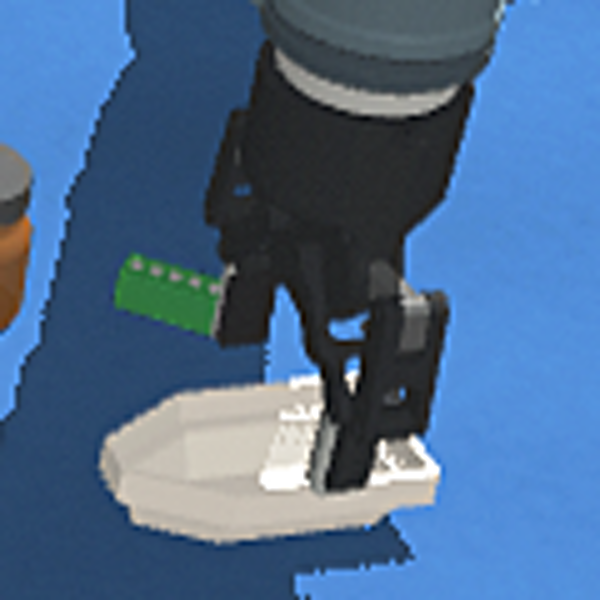

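Still no contact at TCP z = 0.011, and the open fingertip (crop (330,488)) is at about z = 0.045. The tool frame has an offset of about 38–40 mm from what was stated, so I'll work from the empirical value.

```bash
python3 -m jog '[[[0,0,-0.6,0,0,0,100],[0,0,-1.2,0,0,0,100],[0,0,-1.5,0,0,0,100],[0,0,-1.5,0,0,0,100]]]' | grep -E "force|pos"; python3 -m jog '[[[0,0,0,0,0,0,85],[0,0,0,0,0,0,75],[0,0,0,0,0,0,65],[0,0,0,0,0,0,55],[0,0,0,0,0,0,50],[0,0,0,0,0,0,50]]]' 40; python3 st.py
python3 - <<'E'
from rig import imaging
import cv2
s=imaging.snapshot("scene"); cv2.imwrite("pics/g5.png",cv2.resize(s["frame"][160:280,400:520],None,fx=5,fy=5,interpolation=cv2.INTER_CUBIC)[:,:,::-1])
E
```

```text
tool_pos: [0.4422, 0.2764, -0.0053]
wrist_force: [-0.3, 0.4, 0.6]
grip_force: 0.0
time: 6.35
tool_pos: [0.443, 0.277, -0.004]
eef_rot: [[-0.873, 0.488, 0.001], [0.488, 0.873, 0.001], [-0.0, 0.001, -1.0]]
wrist_force: [-1.3, -0.0, 5.5]
gripper_width: 0.0628
grip_force: 44.4
t 6.35 tcp [443. 277.  -4.] yhead 60.79 z [ 5.e-04  5.e-04 -1.e+00] w 62.8 grip 44.4 F [-1.3 -0.   5.5] j [-42.  38.   6. 114.  -8.  28.  31.] 0.014
```

```bash
python3 -m jog '[[[0,0,1,0,0,0,50],[0,0,3.5,0,0,0,50],[0,0,7.5,0,0,0,50],[0,0,11,0,0,0,50],[0,0,13.5,0,0,0,50],[0,0,14.5,0,0,0,50],[0,0,14.5,0,0,0,50],[0,0,14.5,0,0,0,50]]]'
python3 - <<'E'
from rig import imaging,status
from fit import *
S=imaging.snapshot("scene");T=imaging.snapshot("top")
t=status.sense()["tool_pos"];z=t[2]+.004
for V in([T],[S]):
    p,f=fit(V,"white",[.448,.2736,np.radians(-29.2)],z);print(t*1e3,(p[:2]*1e3).round(1),np.degrees(p[2]).round(1),round(f,3))
E
```

```text
time: 7.2
tool_pos: [0.442, 0.2763, 0.1395]
eef_rot: [[-0.873, 0.488, -0.001], [0.488, 0.873, -0.001], [0.001, -0.001, -1.0]]
wrist_force: [-0.7, 0.5, -0.1]
gripper_width: 0.0627
grip_force: 44.2
[441.74422348 276.11313671 138.97309631] [463.4 261.4] -26.6 1.437
[441.74422348 276.11313671 138.97309631] [446.7 272.5] -28.9 0.247
```

```bash
python3 -m jog '[[[0,-1.5,0.5,0,0,0.08,50],[0.2,-5,1,0,0,0.2,50],[0.4,-9,1,0,0,0.34,50],[0.6,-13.5,1,0,0,0.48,50],[0.8,-18,1,0,0,0.62,50],[1,-22.5,1,0,0,0.76,50],[1.2,-27,1,0,0,0.88,50],[1.3,-31,1,0,0,0.96,50],[1.4,-34,1,0,0,0.96,50],[1.5,-35.5,1,0,0,0.96,50],[1.5,-35.5,1,0,0,0.96,50],[1.5,-35.5,1,0,0,0.96,50]]]'; python3 st.py;  python3 - <<'E'
from rig import imaging,status
from fit import *
S=imaging.snapshot("scene");T=imaging.snapshot("top")
t=status.sense()["tool_pos"]
for dz in(-.004,.004,.012):
  z=t[2]+dz
  for V in([T],[S]):
    p,f=fit(V,"white",[.462,-.0758,np.radians(25.8)],z);print(dz,(p[:2]*1e3).round(1),np.degrees(p[2]).round(1),round(f,3))
cv2.imwrite("pics/h1.png",np.hstack([cv2.resize(S["frame"][60:260,240:440],None,fx=2,fy=2),cv2.resize(T["frame"][150:350,250:450],None,fx=2,fy=2)])[:,:,::-1])
E
```

```text
time: 8.5
tool_pos: [0.4572, -0.0776, 0.1497]
eef_rot: [[-0.9, -0.435, -0.002], [-0.435, 0.9, 0.0], [0.001, 0.001, -1.0]]
wrist_force: [0.0, 1.0, -0.7]
gripper_width: 0.0631
grip_force: 44.2
t 8.5 tcp [457.2 -77.6 149.7] yhead 115.79 z [-1.7e-03  5.0e-04 -1.0e+00] w 63.1 grip 44.2 F [ 0.   1.  -0.7] j [ -1.  17.   7. 119.  -3.  44. 123.] 0.014
-0.004 [540.2  50.8] -54.3 1.0
-0.004 [451.9 -86.5] 31.3 0.133
0.004 [598.8  29.8] 40.9 1.0
0.004 [463.1 -73.9] 30.8 0.139
0.012 [540.3  74.8] 13.9 1.0
0.012 [473.9 -62.3] 33.3 0.156
```

View pics/h1.png

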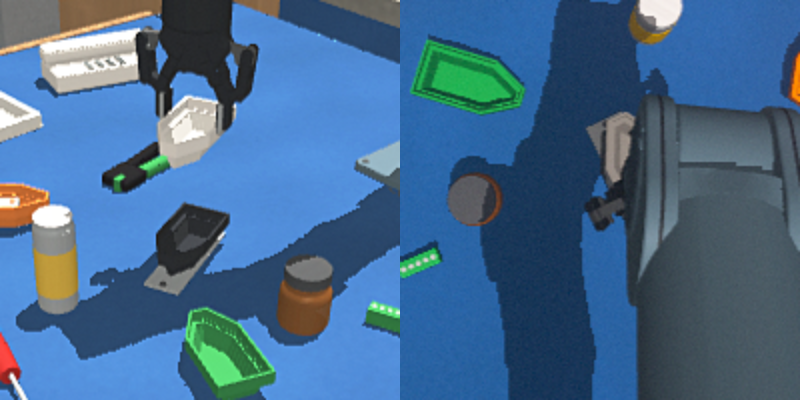

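The tray is held over the base, but it may be pitched slightly. I'll fit pitch and height with the fingers masked out.

```bash
cat > pitch.py <<'E'
from fit import *
def fitp(S,col,xy,head,z,gx=-.006,gz=.03):
    """fit shift along the tray, height, pitch (nose down +) about the grasp line, roll, of a held tray; grasp at xy"""
    c,s=np.cos(head),np.sin(head); Rz=np.array([[c,-s,0],[s,c,0],[0,0,1]])
    L=pts(0,0,0,0)
    def P(p):
        dx,dz,th,ro=p; R=cv2.Rodrigues(np.array([0,th,0.]))[0]@cv2.Rodrigues(np.array([ro,0,0.]))[0]
        return ((L-[gx,0,gz])@R.T+[dx,0,gz])@Rz.T+[xy[0],xy[1],z+dz]
    q=proj(S,P([0,0,0,0])); lo=np.floor(q.min(0)-15).astype(int);hi=np.ceil(q.max(0)+15).astype(int)
    im=cv2.resize(S["frame"][lo[1]:hi[1],lo[0]:hi[0]],None,fx=K,fy=K)
    hsv=cv2.cvtColor(im,cv2.COLOR_RGB2HSV); m=mask(im,col).astype(np.uint8)
    n,l,st,ce=cv2.connectedComponentsWithStats(m)
    b=hsv[:,:,0].astype(int); blue=((b>98)&(b<125)&(hsv[:,:,1]>110)).astype(np.uint8)
    m=(l==1+st[1:,4].argmax()).astype(np.uint8)
    cs,_=cv2.findContours(m,0,cv2.CHAIN_APPROX_NONE); m=cv2.drawContours(m*0,cs,-1,1,-1)
    w=(m>0)|(blue>0)
    def cost(p):
        h=cv2.convexHull(((proj(S,P(p))-lo+.5)*K-.5).astype(np.float32)); r=np.zeros_like(m)
        cv2.fillPoly(r,[np.round(h*16).astype(np.int32)],1,shift=4); return ((r!=m)&w).sum()/m.sum()+.3*(p[0]/.02)**2*.01
    best=None
    for th in(-.15,0,.15,.3):
        x0=np.array([0,0,th,0]); sx=np.vstack([x0]+[x0+np.eye(4)[i]*[.004,.006,.1,.06][i] for i in range(4)])
        o=minimize(cost,x0,method="Nelder-Mead",options=dict(initial_simplex=sx,xatol=1e-4,fatol=1e-5,maxiter=600))
        if best is None or o.fun<best.fun: best=o
    return best.x,best.fun
E
python3 - <<'E'
from pitch import *
from rig import imaging,status
S=imaging.snapshot("scene");np.savez("s2.npz",**S); t=status.sense()["tool_pos"]
p,f=fitp(S,"white",t[:2],np.radians(25.8),t[2]+.004); print("dx,dz mm",(p[:2]*1e3).round(1),"pitch,roll",np.degrees(p[2:]).round(1),round(f,3))
E
```

```text
dx,dz mm [-3.2 -2. ] pitch,roll [ 0.7 -1. ] 0.034
```

```bash
python3 -m jog '[[[-0.05,-0.05,-2,0,0,0,50],[-0.05,-0.05,-5,0,0,0,50],[-0.05,-0.05,-8,0,0,0,50],[-0.05,-0.05,-10,0,0,0,50],[-0.05,-0.05,-10.8,0,0,0,50],[-0.05,-0.05,-11.2,0,0,0,50],[-0.05,-0.05,-11.5,0,0,0,50],[-0.05,-0.05,-11.8,0,0,0,50],[-0.05,-0.05,-12,0,0,0,50],[-0.05,-0.05,-12,0,0,0,50]]]'; python3 -m jog '[[[0,0,-0.3,0,0,0,50],[0,0,-0.5,0,0,0,50],[0,0,-0.5,0,0,0,50]]]' | grep -E "force|pos"; python3 -m jog '[[[0,0,-0.2,0,0,0,50],[0,0,-0.3,0,0,0,50],[0,0,-0.3,0,0,0,50]]]' | grep -E "force|pos"
```

```text
time: 9.65
tool_pos: [0.4574, -0.0787, 0.0307]
eef_rot: [[-0.9, -0.435, 0.001], [-0.435, 0.9, 0.0], [-0.0, -0.0, -1.0]]
wrist_force: [-0.2, -0.2, 0.1]
gripper_width: 0.0629
grip_force: 44.2
tool_pos: [0.457, -0.0787, 0.0253]
wrist_force: [-0.3, -0.3, -0.9]
grip_force: 44.2
tool_pos: [0.4571, -0.0787, 0.0223]
wrist_force: [-1.1, 0.0, -1.6]
grip_force: 44.2
```

```bash
for i in 1 ; do python3 -m jog '[[[0,0,-0.15,0,0,0,50],[0,0,-0.2,0,0,0,50],[0,0,-0.2,0,0,0,50]]]' | grep -E "force|pos";python3 -m jog '[[[0,0,-0.1,0,0,0,50],[0,0,-0.15,0,0,0,50],[0,0,-0.15,0,0,0,50]]]' | grep -E "force|pos"; python3 -m jog '[[[0,0,-0.1,0,0,0,50],[0,0,-0.15,0,0,0,50],[0,0,-0.15,0,0,0,50]]]' | grep -E "force|pos"; done
```

```text
tool_pos: [0.4572, -0.0787, 0.0204]
wrist_force: [-0.6, -0.3, -1.2]
grip_force: 44.2
tool_pos: [0.4572, -0.0787, 0.0189]
wrist_force: [-0.5, -0.5, -0.7]
grip_force: 44.2
tool_pos: [0.4572, -0.0787, 0.0174]
wrist_force: [0.2, -0.9, -1.1]
grip_force: 44.2
```

```bash
python3 -m jog '[[[0,0,-0.1,0,0,0,50],[0,0,-0.1,0,0,0,50]]]' | grep -E "force|pos";python3 -m jog '[[[0,0,-0.1,0,0,0,50],[0,0,-0.1,0,0,0,50]]]' | grep -E "force|pos"; python3 -m jog '[[[0,0,-0.1,0,0,0,50],[0,0,-0.1,0,0,0,50]]]' | grep -E "force|pos"
```

```text
tool_pos: [0.4573, -0.0787, 0.017]
wrist_force: [-2.0, 0.3, 8.1]
grip_force: 45.2
tool_pos: [0.4573, -0.0787, 0.0169]
wrist_force: [-7.2, 2.2, 24.2]
grip_force: 46.9
tool_pos: [0.4574, -0.0787, 0.0168]
wrist_force: [-10.7, 2.3, 39.6]
grip_force: 48.6
```

Contact came at TCP z = 0.017, exactly the expected nested height. I'll ease the pressure off, release, rise and measure.

```bash
python3 -m jog '[[[0,0,0.2,0,0,0,50],[0,0,0.2,0,0,0,50],[0,0,0.2,0,0,0,80],[0,0,0.2,0,0,0,100],[0,0,0.2,0,0,0,100],[0,0,0.2,0,0,0,100],[0,0,2,0,0,0,100],[0,0,6,0,0,0,100],[0,0,11,0,0,0,100],[0,0,15,0,0,0,100],[0,0,18,0,0,0,100],[0,0,18,0,0,0,100]]]'
python3 -m jog '[[[4,4,0,0,0,-0.14,100],[7,8.5,0,0,0,-0.29,100],[9,12.5,0,0,0,-0.43,100],[10,16,0,0,0,-0.58,100],[11,17.5,0,0,0,-0.73,100],[11.5,18.5,0,0,0,-0.87,100],[11.5,18.5,0,0,0,-1.02,100],[11.5,18.5,0,0,0,-1.16,100],[11.5,18.5,0,0,0,-1.31,100],[11.5,18.5,0,0,0,-1.45,100],[11.5,18.5,0,0,0,-1.6,100],[11.5,18.5,0,0,0,-1.74,100]]]'; python3 st.py
python3 - <<'E'
from rig import imaging,status
from fit import *
S=imaging.snapshot("scene");T=imaging.snapshot("top");np.savez("top1.npz",**T);np.savez("scene1.npz",**S)
for V in([T],[S]):
  for z in (.021,.025): p,f=fit(V,"white",[.462,-.0758,np.radians(25.8)],z);print(z,(p[:2]*1e3).round(1),np.degrees(p[2]).round(1),round(f,3))
E
```

```text
time: 12.95
tool_pos: [0.4601, -0.0791, 0.1984]
eef_rot: [[-0.9, -0.435, 0.008], [-0.435, 0.9, -0.0], [-0.007, -0.004, -1.0]]
wrist_force: [0.2, 1.5, -0.0]
gripper_width: 0.0856
grip_force: 0.0
time: 14.15
tool_pos: [0.5716, 0.1061, 0.1931]
eef_rot: [[-0.272, 0.962, -0.002], [0.962, 0.272, -0.001], [-0.0, -0.002, -1.0]]
wrist_force: [-0.2, -0.1, -0.9]
gripper_width: 0.0856
grip_force: 0.0
t 14.15 tcp [571.6 106.1 193.1] yhead 15.75 z [-1.8e-03 -9.0e-04 -1.0e+00] w 85.6 grip 0.0 F [-0.2 -0.1 -0.9] j [-33.  26.  24. 101. -12.  56.  12.] 0.014
0.021 [463.4 -76.6] 25.1 0.119
0.025 [463.  -76.3] 25.7 0.115
0.021 [460.8 -76. ] 24.5 0.135
0.025 [464.2 -71.9] 24.2 0.143
```

```bash
python3 -m jog '[[[0.2,0.6,-2,0,0,-0.15,100],[0.2,0.6,-5,0,0,-0.29,100],[0.2,0.6,-8,0,0,-0.43,100],[0.2,0.6,-10,0,0,-0.584,100],[0.2,0.6,-11,0,0,-0.584,100],[0.2,0.6,-11,0,0,-0.584,100],[0.2,0.6,-11,0,0,-0.584,100]]]' | grep -E "pos|force"; python3 st.py; python3 -m jog '[[[0,0,-3,0,0,0,100],[0,0,-6,0,0,0,100],[0,0,-7.5,0,0,0,100],[0,0,-8.4,0,0,0,100],[0,0,-8.7,0,0,0,100],[0,0,-8.7,0,0,0,100]]]' | grep -E "pos|force"; python3 -m jog '[[[0,0,0,0,0,0,85],[0,0,0,0,0,0,75],[0,0,0,0,0,0,65],[0,0,0,0,0,0,55],[0,0,0,0,0,0,50],[0,0,0,0,0,0,50]]]' 40 >/dev/null; python3 st.py
```

```text
tool_pos: [0.5748, 0.1122, 0.0851]
wrist_force: [0.0, -0.3, 0.2]
grip_force: 0.0
t 14.95 tcp [574.8 112.2  85.1] yhead -17.13 z [ 8.e-04  2.e-04 -1.e+00] w 85.7 grip 0.0 F [ 0.  -0.3  0.2] j [-36.  36.  28. 105. -23.  45. -13.] 0.014
tool_pos: [0.575, 0.1123, -0.0018]
wrist_force: [-0.1, 0.3, -0.0]
grip_force: 0.0
t 16.15 tcp [575.2 112.4  -1.2] yhead -17.36 z [ 1.8e-03  6.0e-04 -1.0e+00] w 62.9 grip 43.4 F [-1.9  0.3  6.9] j [-32.  44.  23. 106. -28.  36. -10.] 0.014
```

```bash
python3 -m jog '[[[0,0,1,0,0,0,50],[0,0,4,0,0,0,50],[0,0,8,0,0,0,50],[0,0,12,0,0,0,50],[0,0,15,0,0,0.05,50],[0,0,15.5,0,0,0.2,50],[-1,-2,15.5,0,0,0.34,50],[-3,-5,15.5,0,0,0.49,50],[-5,-8,15.5,0,0,0.64,50],[-7,-11,15.5,0,0,0.78,50],[-9,-14,15.5,0,0,0.93,50],[-10,-16,15.5,0,0,1.0,50]]]' >/dev/null; python3 st.py; python3 -m jog '[[[-1,-2,0,0,0,0.15,50],[-1.8,-3,0,0,0,0.29,50],[-1.8,-3.1,0,0,0,0.44,50],[-1.8,-3.1,0,0,0,0.59,50],[-1.8,-3.1,0,0,0,0.73,50],[-1.8,-3.1,0,0,0,0.88,50],[-1.8,-3.1,0,0,0,1.03,50],[-1.8,-3.1,0,0,0,1.17,50],[-1.8,-3.1,0,0,0,1.32,50],[-1.8,-3.1,0,0,0,1.32,50],[-1.8,-3.1,0,0,0,1.32,50]]]' >/dev/null; python3 st.py
```

```text
t 17.35 tcp [472.1 -50.2 153.1] yhead 40.09 z [-5.e-04 -3.e-04 -1.e+00] w 62.7 grip 44.6 F [ 1.1 -0.2  0. ] j [-16.  19.  20. 118.  -9.  45.  49.] 0.014
t 18.45 tcp [456.2 -79.  152.9] yhead 115.32 z [ 5.e-04 -2.e-04 -1.e+00] w 62.2 grip 44.6 F [-0.5 -1.6 -0.7] j [ -1.  17.   6. 119.  -2.  45. 122.] 0.014
```

```bash
python3 - <<'E'
from pitch import *
from rig import imaging,status
S=imaging.snapshot("scene"); t=status.sense()["tool_pos"]
p,f=fitp(S,"green",t[:2],np.radians(25.4),t[2]+.001); print("dx,dz mm",(p[:2]*1e3).round(1),"pitch,roll",np.degrees(p[2:]).round(1),round(f,3))
E
python3 -m jog '[[[0.06,0.04,-2,0,0,0.008,50],[0.06,0.04,-5,0,0,0.008,50],[0.06,0.04,-7.5,0,0,0.008,50],[0.06,0.04,-9,0,0,0.008,50],[0.06,0.04,-9.8,0,0,0.008,50],[0.06,0.04,-10.2,0,0,0.008,50],[0.06,0.04,-10.6,0,0,0.008,50],[0.06,0.04,-10.9,0,0,0.008,50],[0.06,0.04,-11.1,0,0,0.008,50],[0.06,0.04,-11.2,0,0,0.008,50],[0.06,0.04,-11.2,0,0,0.008,50]]]' >/dev/null; python3 st.py; for k in 1; do python3 -m jog '[[[0,0,-0.1,0,0,0,50],[0,0,-0.15,0,0,0,50],[0,0,-0.15,0,0,0,50]]]' | grep -E "force|pos"; python3 -m jog '[[[0,0,-0.1,0,0,0,50],[0,0,-0.15,0,0,0,50],[0,0,-0.15,0,0,0,50]]]' | grep -E "force|pos"; done
```

```text
dx,dz mm [-4.1 -1.1] pitch,roll [ 0.3 -1.4] 0.121
t 19.6 tcp [457.  -78.3  40.6] yhead 116.02 z [ 3.e-04  0.e+00 -1.e+00] w 63.2 grip 44.6 F [ 0.  -0.7 -0.4] j [  1.  29.   4. 122.  -4.  29. 124.] 0.014
tool_pos: [0.4572, -0.0783, 0.0391]
wrist_force: [0.4, 1.3, -0.4]
grip_force: 44.7
tool_pos: [0.4576, -0.0782, 0.0377]
wrist_force: [2.7, 0.1, 2.0]
grip_force: 44.9
```

```bash
python3 -m jog '[[[0,0,-0.1,0,0,0,50],[0,0,-0.1,0,0,0,50]]]' | grep -E "force|pos";python3 -m jog '[[[0,0,-0.1,0,0,0,50],[0,0,-0.1,0,0,0,50]]]' | grep -E "force|pos"; python3 -m jog '[[[0,0,-0.1,0,0,0,50],[0,0,-0.1,0,0,0,50]]]' | grep -E "force|pos"
```

```text
tool_pos: [0.4578, -0.0782, 0.0367]
wrist_force: [3.3, 0.6, 3.0]
grip_force: 45.0
tool_pos: [0.4579, -0.0782, 0.0359]
wrist_force: [3.0, 1.5, 4.3]
grip_force: 45.2
tool_pos: [0.458, -0.0782, 0.0357]
wrist_force: [-0.5, 3.0, 18.6]
grip_force: 46.7
```

```bash
python3 -m jog '[[[0,0,0.15,0,0,0,50],[0,0,0.15,0,0,0,50],[0,0,0.15,0,0,0,80],[0,0,0.15,0,0,0,100],[0,0,0.15,0,0,0,100],[0,0,0.15,0,0,0,100],[0,0,2,0,0,0,100],[0,0,6,0,0,0,100],[0,0,11,0,0,0,100],[0,0,14,0,0,0,100],[0,0,14,0,0,0,100]]]' | grep -E "time|pos|force"
python3 -m jog '[[[1,-2,0,0,0,-0.12,100],[3.5,-6,0,0,0,-0.26,100],[6,-10,0,0,0,-0.4,100],[8.5,-14,0,0,0,-0.54,100],[10.5,-18,0,0,0,-0.68,100],[12.5,-21,0,0,0,-0.82,100],[13.8,-22.9,0,0,0,-0.95,100],[13.8,-22.9,0,0,0,-1.08,100],[13.8,-22.9,0,0,0,-1.143,100],[13.8,-22.9,0,0,0,-1.143,100],[13.8,-22.9,0,0,0,-1.143,100]]]' >/dev/null; python3 st.py
python3 - <<'E'
from rig import imaging
from fit import *
S=imaging.snapshot("scene");T=imaging.snapshot("top")
for V in([T],[S]):
  p,f=fit(V,"green",[.462,-.0758,np.radians(25.8)],.037);print((p[:2]*1e3).round(1),np.degrees(p[2]).round(1),round(f,3))
E
```

```text
time: 21.9
tool_pos: [0.4598, -0.0787, 0.1785]
wrist_force: [0.5, 0.7, -0.2]
grip_force: 0.0
t 23.0 tcp [ 594.3 -306.9  173.4] yhead 50.65 z [-1.6e-03  5.0e-04 -1.0e+00] w 85.4 grip 0.0 F [ 0.7  0.  -0. ] j [  8.  36.  23.  88. -16.  60.  86.] 0.014
[458.2 -77.9] 25.3 0.02
[458.9 -75.8] 25.8 0.128
```

Green seated: the fit is clean at foot height 37 mm, heading 25.3°, in both views. Next is orange.

```bash
python3 -m jog '[[[0.1,-0.1,-4,0,0,0,100],[0.1,-0.1,-8,0,0,0,100],[0.1,-0.1,-12,0,0,0,100],[0.1,-0.1,-15,0,0,0,100],[0.1,-0.1,-16.6,0,0,0,100],[0.1,-0.1,-17.4,0,0,0,100],[0.1,-0.1,-17.4,0,0,0,100]]]' | grep -E "force|pos"; python3 -m jog '[[[0,0,0,0,0,0,85],[0,0,0,0,0,0,75],[0,0,0,0,0,0,65],[0,0,0,0,0,0,55],[0,0,0,0,0,0,50],[0,0,0,0,0,0,50]]]' 40 >/dev/null; python3 st.py; python3 -m jog '[[[0,0,0.5,0,0,0,50],[0,0,1.5,0,0,0,50],[0,0,3,0,0,0,50],[0,0,5,0,0,0,50],[0,0,8,0,0,0,50],[0,0,11,0,0,0,50],[0,0,13.5,0,0,0,50],[0,0,15.2,0,0,0,50],[0,0,16,0,0,0,50],[0,0,16.2,0,0,0,50],[0,0,16.2,0,0,0,50]]]' >/dev/null; python3 st.py
```

```text
tool_pos: [0.5958, -0.3084, 0.0004]
wrist_force: [0.6, 0.1, 0.2]
grip_force: 0.0
t 24.4 tcp [ 597.4 -308.7    2.9] yhead 50.55 z [ 3.2e-03 -8.0e-04 -1.0e+00] w 62.1 grip 42.7 F [-0.8  1.   6.6] j [ 11.  48.  19.  91. -20.  43.  90.] 0.014
t 25.5 tcp [ 595.4 -308.   161.8] yhead 50.54 z [-1.1e-03  6.0e-04 -1.0e+00] w 62.1 grip 44.0 F [-0.1  0.2 -1.7] j [  8.  37.  23.  88. -16.  59.  86.] 0.014
```

```bash
python3 -m jog '[[[-0.1,0.2,0,0,0,-0.02,50],[-0.4,0.7,0,0,0,-0.06,50],[-0.9,1.5,0,0,0,-0.12,50],[-1.5,2.5,0,0,0,-0.2,50],[-2.2,3.7,0,0,0,-0.3,50],[-3,5,0,0,0,-0.4,50],[-3.8,6.3,0,0,0,-0.5,50],[-4.6,7.6,0,0,0,-0.6,50],[-5.4,8.9,0,0,0,-0.7,50],[-6.2,10.2,0,0,0,-0.8,50],[-7,11.5,0,0,0,-0.9,50],[-7.8,12.8,0,0,0,-1.0,50]]]' >/dev/null;  python3 -m jog '[[[-0.8,1.3,0,0,0,-0.1,50],[-1.6,2.6,0,0,0,-0.2,50],[-2.4,3.9,0,0,0,-0.3,50],[-3.2,5.2,0,0,0,-0.4,50],[-4,6.5,0,0,0,-0.5,50],[-4.7,7.7,0,0,0,-0.6,50],[-5.3,8.7,0,0,0,-0.7,50],[-5.8,9.5,0,0,0,-0.8,50],[-6,9.9,0,0,0,-0.9,50],[-6.1,10.1,0,0,0,-0.97,50],[-6.1,10.1,0,0,0,-1.0,50],[-6.1,10.1,0,0,0,-1.006,50]]]' >/dev/null; python3 -m jog '[[[0,0,0,0,0,0,50],[0,0,0,0,0,0,50]]]' >/dev/null; python3 st.py;python3 - <<'E'
from pitch import *
from rig import imaging,status
S=imaging.snapshot("scene"); s=status.sense();t=s["tool_pos"];R=s["eef_rot"]
h=np.arctan2(R[1,1],R[0,1])+np.pi/2
p,f=fitp(S,"orange",t[:2],h,t[2]-.003); print(np.degrees(h),"dx,dz mm",(p[:2]*1e3).round(1),"pitch,roll",np.degrees(p[2:]).round(1),round(f,3))
E
```

```text
t 28.1 tcp [456.8 -79.5 162.4] yhead -64.38 z [-1.e-04 -1.e-04 -1.e+00] w 62.1 grip 44.0 F [-0.3 -0.6 -1.4] j [-41.  25.  57. 120. -28.  49. -32.] 0.014
25.613747836568262 dx,dz mm [-1.7 -0.4] pitch,roll [0.2 0.1] 0.008
```

Orange is held level (fit error 0.8 %). Lowering it onto the stack.

```bash
python3 -m jog '[[[-0.05,0.06,-0.5,0,0,0,50],[-0.05,0.06,-1.5,0,0,0,50],[-0.05,0.06,-3,0,0,0,50],[-0.05,0.06,-4.7,0,0,0,50],[-0.05,0.06,-6.4,0,0,0,50],[-0.05,0.06,-7.8,0,0,0,50],[-0.05,0.06,-8.8,0,0,0,50],[-0.05,0.06,-9.4,0,0,0,50],[-0.05,0.06,-9.8,0,0,0,50],[-0.05,0.06,-10,0,0,0,50],[-0.05,0.06,-10,0,0,0,50]]]' >/dev/null; python3 st.py; python3 -m jog '[[[0,0,-0.1,0,0,0,50],[0,0,-0.15,0,0,0,50],[0,0,-0.15,0,0,0,50]]]' | grep -E "force|pos"; python3 -m jog '[[[0,0,-0.1,0,0,0,50],[0,0,-0.15,0,0,0,50],[0,0,-0.15,0,0,0,50]]]' | grep -E "force|pos"; python3 -m jog '[[[0,0,-0.1,0,0,0,50],[0,0,-0.15,0,0,0,50],[0,0,-0.15,0,0,0,50]]]' | grep -E "force|pos"
```

```text
t 29.25 tcp [456.5 -78.7  62.6] yhead -64.4 z [ 3.e-04 -0.e+00 -1.e+00] w 62.1 grip 43.9 F [ 0.2 -0.9 -1.2] j [-31.  34.  45. 123. -40.  38. -22.] 0.014
tool_pos: [0.4565, -0.0787, 0.0611]
wrist_force: [-0.0, -0.9, -0.9]
grip_force: 43.9
tool_pos: [0.4563, -0.0787, 0.0594]
wrist_force: [0.7, -1.0, -1.3]
grip_force: 43.9
tool_pos: [0.4563, -0.0787, 0.0579]
wrist_force: [1.1, -0.7, -1.2]
grip_force: 43.9
```

```bash
python3 -m jog '[[[0,0,-0.1,0,0,0,50],[0,0,-0.1,0,0,0,50]]]' | grep -E "force|pos"; python3 -m jog '[[[0,0,-0.1,0,0,0,50],[0,0,-0.1,0,0,0,50]]]' | grep -E "force|pos"; python3 -m jog '[[[0,0,-0.1,0,0,0,50],[0,0,-0.1,0,0,0,50]]]' | grep -E "force|pos"
```

```text
tool_pos: [0.4563, -0.0787, 0.0569]
wrist_force: [-0.8, -0.3, -1.4]
grip_force: 43.9
tool_pos: [0.4563, -0.0788, 0.056]
wrist_force: [-0.7, 0.2, -0.0]
grip_force: 44.0
tool_pos: [0.4563, -0.0788, 0.0557]
wrist_force: [-3.0, 1.6, 13.2]
grip_force: 45.6
```

It seated at TCP z = 0.0557, as predicted. I'll release, retreat and verify.

```bash
python3 -m jog '[[[0,0,0.1,0,0,0,50],[0,0,0.1,0,0,0,50],[0,0,0.1,0,0,0,70],[0,0,0.1,0,0,0,85],[0,0,0.1,0,0,0,100],[0,0,0.1,0,0,0,100],[0,0,0.1,0,0,0,100],[0,0,2,0,0,0,100],[0,0,5,0,0,0,100],[0,0,9,0,0,0,100],[0,0,13,0,0,0,100],[0,0,14,0,0,0,100]]]' | grep -E "time|pos|force|width"
python3 -m jog '[[[0,4,0,0,0,0,100],[0,8,0,0,0,0,100],[0,12,0,0,0,0,100],[0,16,0,0,0,0,100],[0,20,0,0,0,0,100],[0,24,0,0,0,0,100],[0,28,0,0,0,0,100],[0,31,0,0,0,0,100],[0,34,0,0,0,0,100],[0,34,0,0,0,0,100],[0,34,0,0,0,0,100]]]' >/dev/null; python3 st.py
python3 - <<'E'
from rig import imaging
from fit import *
S=imaging.snapshot("scene");T=imaging.snapshot("top")
for n,V in(("top",[T]),("scene",[S]),("both",[T,S])):
  p,f=fit(V,"orange",[.460,-.0768,np.radians(25.8)],.053);print(n,(p[:2]*1e3).round(1),np.degrees(p[2]).round(1),round(f,3))
A=np.zeros((560,800,3),np.uint8)
A[:,:400]=cv2.resize(S["frame"][130:270,270:370],(400,560),interpolation=cv2.INTER_CUBIC)
A[:,400:]=cv2.resize(T["frame"][165:305,315:415],(400,560),interpolation=cv2.INTER_CUBIC)
cv2.imwrite("pics/f1.png",A[:,:,::-1])
for n,V in(("top",T),("scene",S)):
  d=cv2.absdiff(V["frame"],load(n+"0.npz")["frame"]).max(2); print(n,(d>60).sum())
E
```

```text
time: 31.95
tool_pos: [0.4584, -0.0794, 0.1982]
wrist_force: [0.1, 1.0, -0.3]
gripper_width: 0.0857
grip_force: 0.0
t 33.05 tcp [455.9 261.3 194.4] yhead -64.32 z [-6.0e-04 -1.1e-03 -1.0e+00] w 85.5 grip 0.0 F [-1.2  0.2 -0.2] j [-78.  29.  58. 110. -29.  57. -71.] 0.014
top [461.5 -76.4] 25.6 0.01
scene [461.  -74.5] 26.0 0.121
both [461.  -76.1] 25.6 0.077
top 23825
scene 16790
```

View pics/f1.png

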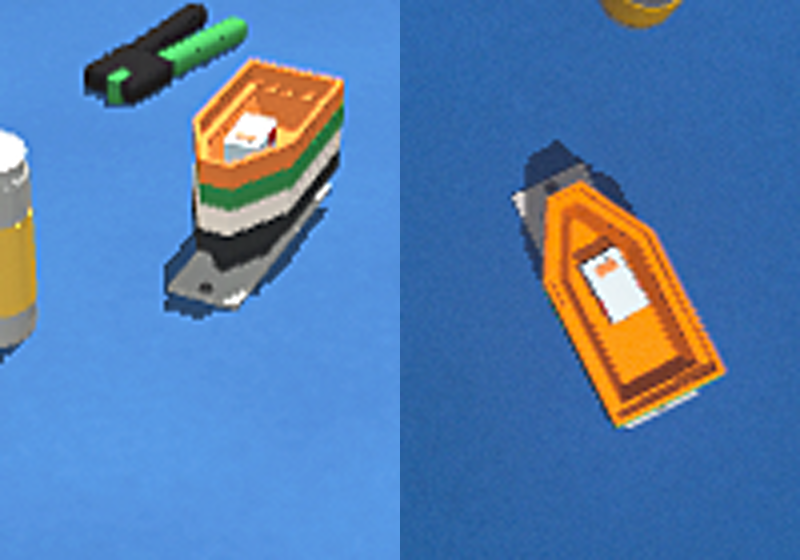

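The picture shows orange over green over white over black, stacked evenly and level with the points aligned (stack near crop (265,160)). The relay is upright in the orange tray, and the top fit (461.5, -76.4, 25.6°) matches the base. The gripper is open and clear of everything.

```bash
python3 -c "
from rig import arm
print(arm.finish_job())"
```

```text
the job is handed in; nothing more can be done
None
```

The job is handed in: white, green and orange (relay still in it) are nested level in the black tray with their points aligned, the gripper never contacted the other items on the desk, and it took about 33 s.

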